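Stamps back on their own ink pads

ROBOT

A 7-joint arm with a two-finger parallel gripper is mounted at the origin on the work surface. World frame = base frame: x ahead of the robot, y to its left, z up, the work surface at z = 0. Lengths are in m, angles in rad, forces in N, time in s.
With the tool pointing down it reaches from about 0.4 to 0.85 m from the base axis. Payload 4.5 kg.
Tool frame: the origin (TCP) lies where the fingers leave the gripper's body, on its centre line; the fingertips stand 64 mm ahead of it and the grasp point (between the pads) lies 45 mm ahead of it; z points along the fingers, y is the line along which they close (so a half turn about z gives the same grasp; the last joint's range is limited). The gripper opens to 88 mm and grips with 3 to 60 N. Pads are 18 mm wide; open, the fingers measure 123 mm over their backs; the gripper's body (75 mm by 187 mm) begins 45 mm behind the grasp point.
Start: joints at [1.205, 0.689, -0.195, 1.565, 0.157, 0.902, -0.215], TCP at [0.243, -0.576, 0.303] pointing down, gripper open.
Joint ranges: [-3.01, 3.01], [-0.46, 2.08], [-1.47, 1.51], [0.13, 2.56], [-1, 4.14], [0.04, 2.09], [-2.66, 2.66]. Speed limits (rad/s): [2.57, 2.57, 3.14, 3.14, 3.14, 3.14, 3.14].

INTERFACE

Orientations are given as a unit quaternion [x, y, z, w].
In Python, from plant import r gives the robot as it stands.
- The arm moves only by the tool play_rows, never from a script. Its arguments are lists of equal length, an entry for each row: "translation": the shift along the tool's x, y, z in m, a list of three; "delta_rot": the turn, a rotation vector about the tool's x, y, z in degrees, a list of three; "grip": the opening, from -1 (shut) to 1 (fully open). In form: {"translation": [[x, y, z], ...], "delta_rot": [[rx, ry, rz], ...], "grip": [grip, ...]}. A call has 1 to 20 rows; each row shifts and turns the commanded pose from where the row before left it, along the tool's axes as they then stand; what a row does not reach is not made up. A row lasts 1/8 s, in which the tool goes at most 62.5 mm and 10.7 degrees, less where a joint would pass 70% of its speed; a pose out of reach is approached as far as the arm can. A call with a gripper value outside its range is refused whole. The fingers move at their own pace and stop on an object; "squeeze" is the grip in N (left out, the last holds). Time passes only in rows, so rows that do not move let the fingers close. It gives the time, the measured TCP pose, the force, the opening and the grip force at its end, in the units of the state.
- r.get_state(): the state, without advancing time (a new reading comes with each control period).
- r.snapshot(name): name is "scene" or "top"; returns the picture (480x640x3 uint8, blue, green, red); there is no depth.
- r.get_calibration(name): a dict with "intrinsics" (3x3 intrinsics, pixels), "k1" (the pictures are not rectified: a ray, as slopes to the right and down, at radius r is drawn at 1 + k1 r^2 times it, then the intrinsics apply), "eye" and "rotation" of the camera in the world. Camera axes: x right, y up, looking along -z (the intrinsics and any distortion apply to the point x, -y, -z); pixel columns grow to the right and rows downward; lengths in m; the calibration is good to about 2 mm. A picture is of the moment at which its call begins. get_calibration takes no time and is no camera call.
- r.finish_job(): hands the job in; it is judged then, once.
Trained networks look in the newest picture that a camera, given by its name, has taken for a name from the list of things; names that differ only in an ending like _2 or _b are one class to them, and where a whole thing is asked for, a point or a joint stands for the part that bears it (a point fixed in the world has none). Each returns a list of dicts, best first, with "confidence" (0 to 1); they miss things now and then, are a little off and sometimes report something else, mostly with a low value. They report only what shows in the picture. A call takes as long as a camera call. They do not tell look-alikes from the thing itself.
- r.look_for(camera, target): "point" ([x, y, z] in m, in world coordinates, good to about 4 mm: the middle of the surface that is visible of it).
- r.silhouettes(camera, target): "pixels" (480x640 bool, what is visible of it).
The state is a dict: "clock": time; "q": joint angles; "qd": joint speeds; "joint_torque": joint torques, N m; "tool_pos": TCP position; "eef_rot": TCP orientation; "contact_force": force on the tool from outside, world axes, zero at the start; "moment": the same for the moment, N m; "opening": opening from 0.0 (shut) to 1.0 (fully open); "finger_force": force on a finger pad.
Only numpy, scipy, OpenCV 4.12 (cv2) and the standard library are available. Lean on these libraries where they do the work, as an engineer would, in place of code of your own. Each camera call takes 0.05 s, during which the arm holds its last target. There are 200 camera calls.

TASK

The three hand stamps of the dispatch bench each stand in the wrong ink-pad tin: move them so that each stands upright in the middle of the tin that has the shape of its own base (round, square, oblong), the square and the oblong one lined up with the sides of their tins. A tin takes only one stamp, so park one stamp on the empty cork mat on the way: set it down near the middle of the mat and let go of it. The stamps are inky, so never let one touch the bench or fall over, and leave the jar, the roll and the phone where they are.

Things in the scene. Friction and masses are not known exactly. Their poses are not given: they have to be found in the camera images.
- stamp_round: hand stamp with a black round base 48 mm across and 18 mm thick; on it a red stem 18 mm thick and an upright cylindrical red knob to grip, 28 mm across, from 50 to 84 mm above the underside (alike on all three). About 0.12 kg, loose. Origin: centre of the underside; z up. Starts upright on the pad of a tin not its own. Its turn about z does not matter.
- stamp_square: hand stamp with a black square base 46 x 46 mm, 18 mm thick; on it a red stem 18 mm thick and an upright cylindrical red knob to grip, 28 mm across, from 50 to 84 mm above the underside (alike on all three). About 0.12 kg, loose. Origin: centre of the underside; z up. Starts upright on the pad of a tin not its own. x and y run along the sides of the base.
- stamp_oblong: hand stamp with a black oblong base 66 mm (along its x) by 36 mm (along its y), 18 mm thick; on it a red stem 18 mm thick and an upright cylindrical red knob to grip, 28 mm across, from 50 to 84 mm above the underside (alike on all three). About 0.12 kg, loose. Origin: centre of the underside; z up. Starts upright on the pad of a tin not its own. 
- tin_round: open round steel ink-pad tin with a grey felt pad, 102 mm outside, 96 mm inside the rim. Fixed to the bench. Origin: centre of its underside on the bench; z up. The pad's top, on which stamps stand, is 8 mm above the bench; the rim is 3 mm thick and 14 mm high.
- tin_square: open square steel ink-pad tin with a grey felt pad, 92 x 92 mm outside, 86 x 86 mm inside the rim; x and y run along its sides. Fixed to the bench. Origin: centre of its underside on the bench; z up. The pad's top, on which stamps stand, is 8 mm above the bench; the rim is 3 mm thick and 14 mm high.
- tin_oblong: open oblong steel ink-pad tin with a grey felt pad, 112 mm (along its x) by 78 mm (along its y) outside, 106 x 72 mm inside the rim. Fixed to the bench. Origin: centre of its underside on the bench; z up. The pad's top, on which stamps stand, is 8 mm above the bench; the rim is 3 mm thick and 14 mm high.
- rest: the empty cork mat, a flat square 110 x 110 mm and 8 mm thick, fixed to the bench: the spare place for parking a stamp. Origin: centre of its underside; z up, its top 8 mm above the bench.
- jar: bystander: pale white-lidded plastic jar, 68 mm across, 92 mm tall, loose. Origin: centre of its underside.
- tape: bystander: brown cardboard roll core, 100 mm across with a 76 mm hole, 48 mm tall, lying flat, loose. Origin: centre of its underside.
- phone: bystander: black-edged phone lying flat, its screen grey,, 150 mm (its x) by 72 mm, 9 mm thick, loose. Origin: centre of its underside.
Mind the look-alikes: they are no part of the job. There is more than one size of the rest; the one meant has the size given above.

How it is judged:
By the outcome, as a careful person would: the job done as asked, in the order asked, and still so for the second after the job is handed in, with the robot touching nothing.
It also fails if it takes over 102 s, if anything falls off the work surface, if the arm or the gripper's body presses on something with over 40 N, if the wrist force passes 120 N, or if a joint passes its speed limit or range.

## Working session

There is one attempt and no reset: what is moved stays moved. The work goes in short steps, Python scripts to look and compute and a tool call to move; the robot and the scene stay as the last step left them, time stands still between calls to the robot, and variables do not carry over. Pictures are saved under pics/ and viewed, at most 14 in all, crops included, and the job is handed in when it is done.

Besides the shell and the picture viewer there is one more tool, called by a JSON object that holds its "name" and its "arguments", one argument or row to a line. play_rows: Moves the arm, as the interface text tells. Its arguments: {"type":"object","properties":{"translation":{"type":"array","items":{"type":"array","items":{"type":"number"}}},"delta_rot":{"type":"array","items":{"type":"array","items":{"type":"number"}}},"grip":{"type":"array","items":{"type":"number"}},"squeeze":{"type":"number"}},"required":["translation","delta_rot","grip"]}

```bash
mkdir -p pics
python3 - <<'E'
from plant import r
import cv2
for n in("top","scene"):
    cv2.imwrite(f"pics/{n}0.png",r.snapshot(n)); c=r.get_calibration(n); print(n,c)
for t in["stamp_round","stamp_square","stamp_oblong","tin_round","tin_square","tin_oblong","rest","jar","tape","phone"]:
    print(t,[(d["point"],round(d["confidence"],2)) for d in r.look_for("top",t)])
s=r.get_state();print(s)
E
```

```text
top {'intrinsics': array([[486.10269872,   0.        , 314.76641848],
       [  0.        , 486.10269872, 242.85058438],
       [  0.        ,   0.        ,   1.        ]]), 'k1': -0.027671104571470363, 'eye': array([0.31959195, 0.04274334, 1.10467266]), 'rotation': array([ 0.03577557, -0.03582933, -0.70366864,  0.70872195])}
scene {'intrinsics': array([[444.77964311,   0.        , 313.86389025],
       [  0.        , 444.77964311, 244.79578597],
       [  0.        ,   0.        ,   1.        ]]), 'k1': -0.07892378357540156, 'eye': array([0.87709224, 0.20382395, 0.8851332 ]), 'rotation': array([0.13934043, 0.20129779, 0.78197377, 0.57321939])}
stamp_round [([0.5697, -0.2473, 0.0258], 0.76)]
stamp_square [([0.446, -0.0697, 0.024], 0.88)]
stamp_oblong [([0.6174, 0.0805, 0.0279], 0.84), ([0.4431, -0.0721, 0.0247], 0.62), ([0.561, -0.2453, 0.0059], 0.49), ([0.4486, -0.0701, 0.009], 0.19)]
tin_round [([0.6171, 0.0755, 0.0108], 0.85), ([0.4069, 0.1053, 0.0069], 0.71), ([0.447, -0.0707, 0.0243], 0.43)]
tin_square [([0.5624, -0.2473, 0.0086], 0.85)]
tin_oblong [([0.4505, -0.0717, 0.0117], 0
[... 238 characters left out ...]
1,  0.68904414, -0.19459028,  1.56532928,  0.15729348,
        0.90248781, -0.21512556]), 'qd': array([-1.00796281e-03, -5.22355839e-04, -3.03672364e-04,  4.51486619e-05,
        1.20693234e-04,  5.57628676e-05,  4.86114016e-04]), 'joint_torque': array([-1.27431886e-03, -5.27256954e+01, -1.26664672e+00, -1.53680295e+01,
       -5.19171904e-02, -4.32565248e-04,  5.84048803e-05]), 'tool_pos': array([ 0.24329915, -0.57571029,  0.30276953]), 'eef_rot': array([9.80086729e-01, 1.98569890e-01, 1.50323046e-05, 5.47184456e-05]), 'contact_force': array([ 0.31021804,  0.07203822, -0.25510989]), 'moment': array([-0.02114433,  0.00687106, -0.05116539]), 'finger_force': 0.0, 'opening': 0.9984051606203437}
```

View pics/top0.png

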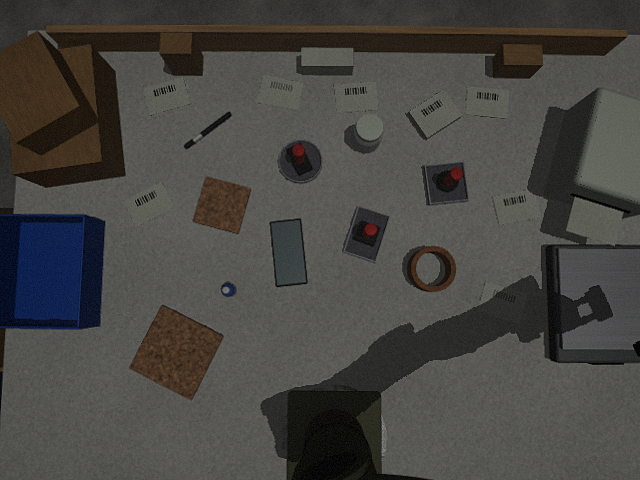

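View pics/scene0.png

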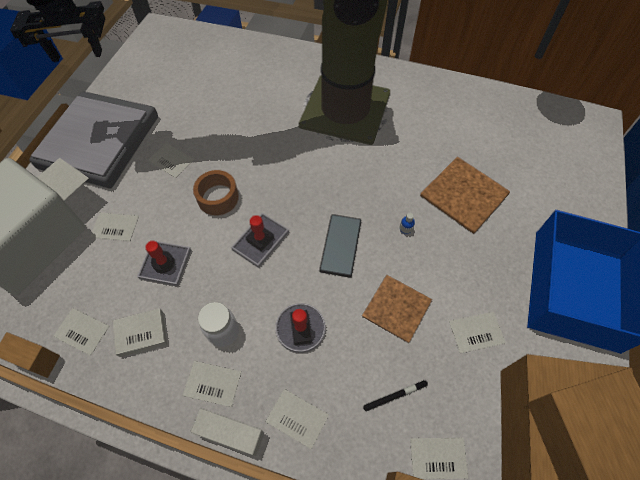

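Two cork mats: the small one at top (221,205) and the large one at (177,351). At about 440 px/m the small one comes to roughly 105 mm and the large one to 150 mm, so the small one fits. Next I fit the poses and confirm with a crop.

```bash
cat > h.py <<'E'
import numpy as np, cv2
from scipy.spatial.transform import Rotation as R
from scipy.optimize import minimize
from plant import r
CAL={n:r.get_calibration(n) for n in("top","scene")}
def proj(n,P):
    c=CAL[n]; p=R.from_quat(c["rotation"]).inv().apply(np.atleast_2d(P)-c["eye"])
    s=np.c_[p[:,0],-p[:,1]]/-p[:,2:]; s=s*(1+c["k1"]*(s**2).sum(1,keepdims=True))
    K=c["intrinsics"]; return s*[K[0,0],K[1,1]]+[K[0,2],K[1,2]]
def prism(outline,z0,z1): return np.vstack([np.c_[outline,np.full(len(outline),z)] for z in(z0,z1)])
def circ(d): a=np.linspace(0,2*np.pi,32,endpoint=False); return d/2*np.c_[np.cos(a),np.sin(a)]
def rect(a,b): return np.array([[1,1],[-1,1],[-1,-1],[1,-1]])*[a/2,b/2]
BASE=dict(stamp_round=circ(.048),stamp_square=rect(.046,.046),stamp_oblong=rect(.066,.036))
def parts(t):
    if t in BASE: return [prism(BASE[t],.008,.026),prism(circ(.018),.026,.058),prism(circ(.028),.058,.092)]
    return [prism(*{"tin_round":(circ(.102),0,.014),"tin_square":(rect(.092,.092),0,.014),"tin_oblong":(rect(.112,.078),0,.014),"rest":(rect(.11,.11),0,.008)}[t])]
def render(n,t,p,S=8):
    m=np.zeros((480,640),np.uint8); c,s=np.cos(p[2]),np.sin(p[2])
    for q in parts(t):
        w=q.copy(); w[:,:2]=q[:,:2]@np.array([[c,s],[-s,c]])+p[:2]
        cv2.fillConvexPoly(m,cv2.convexHull(np.round(proj(n,w)*16).astype(np.int32)),255,cv2.LINE_AA,4)
    return m/255.
def hull(m):
    o=np.zeros(m.shape,np.uint8); cv2.fillConvexPoly(o,cv2.convexHull(np.argwhere(m)[:,::-1].astype(np.int32)),1); return o
def fit(t,masks,xy,yaws=(0,.4,.8,1.2,1.6,2.0,2.4,2.8)):
    def cost(p): return sum(np.abs(render(n,t,p)-m).sum()/m.sum() for n,m in masks.items())
    best=None
    for y in ((0,) if "round" in t else yaws):
        f=minimize(cost,[*xy,y],method="Nelder-Mead",options=dict(initial_simplex=np.array([[*xy,y]]*4)+[[0,0,0],[.008,0,0],[0,.008,0],[0,0,.25]],maxiter=120,xatol=1e-4,fatol=1e-4))
        if best is None or f.fun<best.fun: best=f
    return best.x,best.fun
def masks(t,xy,cams=("top","scene")):
    o={}
    for n in cams:
        L=r.silhouettes(n,t); u=proj(n,[*xy,.02])[0]
        L=[d["pixels"] for d in L if np.hypot(*(np.argwhere(d["pixels"]).mean(0)[::-1]-u))<25]
        if L: o[n]=L[0].astype(float) if t in BASE else hull(L[0]).astype(float)
    return o
def est(t,xy,**k):
    res={}
    M=masks(t,xy,**k)
    for key in list(M)+["both"]:
        m=M if key=="both" else {key:M[key]}
        p,f=fit(t,m,xy); res[key]=p; print(t,key,np.round(p[:2],4),"yaw",round(np.degrees(p[2]),1),"cost",round(f,3))
    return res["both"]
def state():
    s=r.get_state(); x=R.from_quat(s["eef_rot"]).as_matrix()
    print("t",s["clock"],"pos",np.round(s["tool_pos"],4),"yaw",round(np.degrees(np.arctan2(x[1,0],x[0,0])),2),"zax",np.round(x[:,2],3),"open",round(s["opening"],3),"q7",round(s["q"][6],2),"F",np.round(s["contact_force"],1)); return s
E
python3 - <<'E'
from h import *
im={n:r.snapshot(n) for n in CAL}; out={n:i.copy() for n,i in im.items()}
for t,xy in dict(stamp_round=(.565,-.247),stamp_square=(.446,-.07),stamp_oblong=(.612,.08),tin_round=(.617,.0755),tin_square=(.562,-.247),tin_oblong=(.45,-.072),rest=(.52,.26)).items():
    p=est(t,xy)
    for n in CAL:
        c,_=cv2.findContours((render(n,t,p)>.5).astype(np.uint8),0,1); cv2.drawContours(out[n],c,-1,(0,255,0) if t in BASE else (255,255,0),1)
print({t:[np.round(d["point"],3) for d in r.look_for("scene",t)] for t in("jar",)})
cv2.imwrite("pics/fit_top.png",cv2.resize(out["top"][120:310,170:500],None,fx=2.4,fy=2.4,interpolation=2))
cv2.imwrite("pics/fit_scene.png",cv2.resize(out["scene"][190:380,120:450],None,fx=2.4,fy=2.4,interpolation=2))
E
```

```text
stamp_round top [ 0.5746 -0.2575] yaw 3.8 cost 0.205
stamp_round scene [ 0.5738 -0.2557] yaw 2.9 cost 0.104
stamp_round both [ 0.5736 -0.2562] yaw 9.8 cost 0.314
stamp_square top [ 0.4534 -0.0734] yaw 68.7 cost 0.085
stamp_square scene [ 0.4526 -0.0719] yaw 63.1 cost 0.16
stamp_square both [ 0.4532 -0.073 ] yaw 69.2 cost 0.258
stamp_oblong top [0.625  0.0811] yaw 22.9 cost 0.18
stamp_oblong scene [0.6214 0.0797] yaw 206.8 cost 0.262
stamp_oblong both [0.6231 0.0805] yaw 23.7 cost 0.446
tin_round top [0.6226 0.0786] yaw 15.1 cost 0.045
tin_round scene [0.6198 0.0804] yaw -4.1 cost 0.038
tin_round both [0.6212 0.0797] yaw 6.5 cost 0.114
tin_square top [ 0.5723 -0.2586] yaw 96.4 cost 0.075
tin_square scene [ 0.571  -0.2556] yaw 96.4 cost 0.076
tin_square both [ 0.5713 -0.257 ] yaw 186.4 cost 0.174
tin_oblong top [ 0.4531 -0.0727] yaw -18.6 cost 0.064
tin_oblong scene [ 0.4511 -0.0723] yaw -18.6 cost 0.031
tin_oblong both [ 0.4518 -0.0725] yaw 161.4 cost 0.102
rest top [0.5185 0.2586] yaw 165.0 cost 0.055
rest scene [0.5178 0.2606] yaw 165.3 cost 0.031
rest both [0.5178 0.2598] yaw -14.8 cost 0.097
{'jar': [array([ 0.68 , -0.062,  0.09 ])]}
```

View pics/fit_top.png

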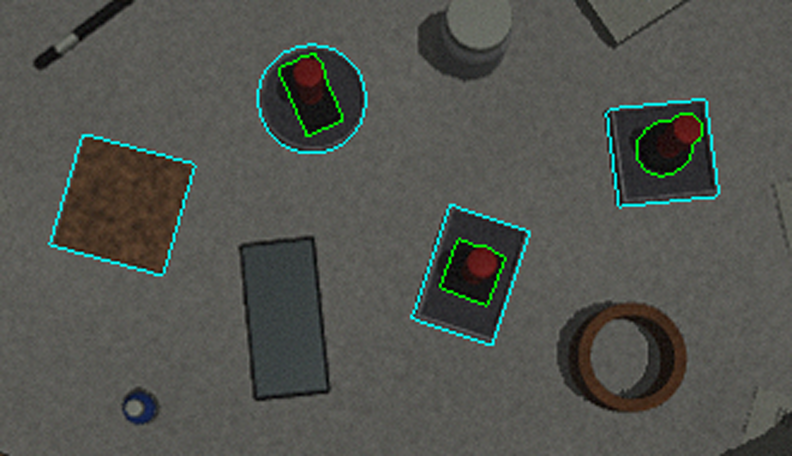

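View pics/fit_scene.png

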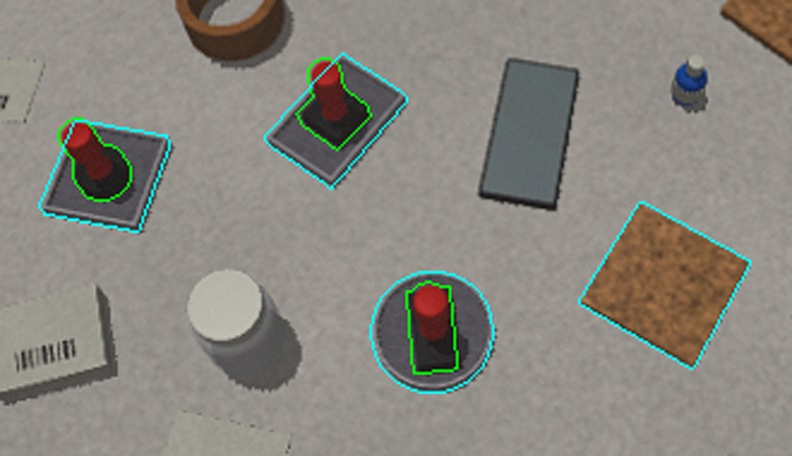

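Everything sits where expected. The mat meant is the small one: the 110 mm outline fits it exactly in both views, at crop (122,205). The oblong stamp stands in the round tin, the round stamp in the square tin, and the square stamp in the oblong tin. I start with the oblong stamp, which goes to the mat.

{"name": "play_rows", "arguments": {
  "translation": [
    [0.0336,-0.0253,0.0045],
    [0.0336,-0.0253,0.0045],
    [0.0336,-0.0253,0.0045],
    [0.0336,-0.0253,0.0045],
    [0.0336,-0.0253,0.0045],
    [0.0336,-0.0253,0.0045],
    [0.0336,-0.0253,0.0045],
    [0.0336,-0.0253,0.0045],
    [0.0336,-0.0253,0.0045],
    [0.0336,-0.0253,0.0045],
    [0.0336,-0.0253,0.0045],
    [0.0336,-0.0253,0.0045],
    [0.0336,-0.0253,0.0045],
    [0.0336,-0.0253,0.0045],
    [0.0336,-0.0253,0.0045],
    [0.0336,-0.0253,0.0045],
    [0.0336,-0.0253,0.0045],
    [0.0336,-0.0253,0.0045],
    [0,0,0],
    [0,0,0]
  ],
  "delta_rot": [
    [0,0,0],
    [0,0,0],
    [0,0,0],
    [0,0,0],
    [0,0,0],
    [0,0,0],
    [0,0,0],
    [0,0,0],
    [0,0,0],
    [0,0,0],
    [0,0,0],
    [0,0,0],
    [0,0,0],
    [0,0,0],
    [0,0,0],
    [0,0,0],
    [0,0,0],
    [0,0,0],
    [0,0,0],
    [0,0,0]
  ],
  "grip": [1,1,1,1,1,1,1,1,1,1,1,1,1,1,1,1,1,1,1,1],
  "squeeze": 15
}}

```text
clock: 3.95
tool_pos: [0.6228, 0.0783, 0.2215]
eef_rot: [0.98, 0.198, -0.001, 0.001]
contact_force: [0.1, -0.5, -0.5]
opening: 1.0
finger_force: 0.0
```

```bash
cat >> h.py <<'E'
def go(x,y,z,yaw,per=90):
    s=state(); M=R.from_quat(s["eef_rot"]).as_matrix(); y0=np.degrees(np.arctan2(M[1,0],M[0,0]))
    d=(yaw-y0+per/2)%per-per/2; v=M.T@(np.array([x,y,z])-s["tool_pos"]); print("shift in tool now",np.round(v,4),"turn z",round(-d,2)); return v,d
E
python3 -c "
from h import *
go(.623,.0805,.12,23.7,180)"
```

```text
t 3.95 pos [0.6228 0.0783 0.2215] yaw 22.88 zax [-0.001 -0.001 -1.   ] open 1.0 q7 -1.41 F [ 0.1 -0.5 -0.5]
shift in tool now [ 0.0012 -0.002   0.1015] turn z -0.82
```

{"name": "play_rows", "arguments": {
  "translation": [
    [0.001,-0.002,0.02],
    [0,0,0.025],
    [0,0,0.025],
    [0,0,0.02],
    [0,0,0.0115],
    [0,0,0],
    [0,0,0],
    [0,0,0],
    [0,0,0],
    [0,0,0],
    [0,0,0],
    [0,0,0]
  ],
  "delta_rot": [
    [0,0,0],
    [0,0,0],
    [0,0,0],
    [0,0,0],
    [0,0,0],
    [0,0,0],
    [0,0,0],
    [0,0,0],
    [0,0,0],
    [0,0,0],
    [0,0,0],
    [0,0,0]
  ],
  "grip": [1,1,1,1,1,1,-1,-1,-1,-1,-1,-1],
  "squeeze": 20
}}

```text
clock: 5.45
tool_pos: [0.6233, 0.0814, 0.1202]
eef_rot: [0.98, 0.199, 0.0, 0.0]
contact_force: [0.2, 0.4, 0.7]
opening: 0.345
finger_force: 0.0
```

```bash
python3 -c "
from h import *
go(.518,.26,.22,23.7,180)"
```

```text
t 5.45 pos [0.6233 0.0814 0.1202] yaw 22.91 zax [ 0. -0. -1.] open 0.345 q7 -1.43 F [0.2 0.4 0.7]
shift in tool now [-0.0275 -0.2055 -0.0998] turn z -0.79
```

{"name": "play_rows", "arguments": {
  "translation": [
    [0,0,0],
    [0,0,0],
    [0,0,0],
    [0,0,0],
    [0,0,-0.01],
    [0,0,-0.02],
    [0,0,-0.03],
    [0,0,-0.025],
    [0,0,-0.015],
    [0,0,0]
  ],
  "delta_rot": [
    [0,0,0],
    [0,0,0],
    [0,0,0],
    [0,0,0],
    [0,0,0],
    [0,0,0],
    [0,0,0],
    [0,0,0],
    [0,0,0],
    [0,0,0]
  ],
  "grip": [-1,-1,-1,-1,-1,-1,-1,-1,-1,-1]
}}

```text
clock: 6.7
tool_pos: [0.624, 0.0814, 0.2219]
eef_rot: [0.98, 0.199, 0.002, 0.0]
contact_force: [0.6, 0.8, -0.5]
opening: 0.306
finger_force: 20.0
```

```bash
python3 -c "
from h import *
go(.518,.26,.13,23.7,180)"
```

```text
t 6.7 pos [0.624  0.0814 0.2219] yaw 22.9 zax [ 0.003  0.    -1.   ] open 0.306 q7 -1.42 F [ 0.6  0.8 -0.5]
shift in tool now [-0.0284 -0.2058  0.0916] turn z -0.8
```

{"name": "play_rows", "arguments": {
  "translation": [
    [-0.0035,-0.0257,0],
    [-0.0035,-0.0257,0],
    [-0.0035,-0.0257,0],
    [-0.0035,-0.0257,0],
    [-0.0035,-0.0257,0],
    [-0.0035,-0.0257,0],
    [-0.0035,-0.0257,0],
    [-0.0035,-0.0257,0],
    [0,0,0],
    [0,0,0.025],
    [0,0,0.025],
    [0,0,0.025],
    [0,0,0.012],
    [0,0,0.006],
    [0,0,0],
    [0,0,0]
  ],
  "delta_rot": [
    [0,0,0],
    [0,0,0],
    [0,0,0],
    [0,0,0],
    [0,0,0],
    [0,0,0],
    [0,0,0],
    [0,0,0],
    [0,0,0],
    [0,0,0],
    [0,0,0],
    [0,0,0],
    [0,0,0],
    [0,0,0],
    [0,0,0],
    [0,0,0]
  ],
  "grip": [-1,-1,-1,-1,-1,-1,-1,-1,-1,-1,-1,-1,-1,-1,-1,-1]
}}

```text
clock: 8.7
tool_pos: [0.518, 0.26, 0.1279]
eef_rot: [0.98, 0.199, 0.001, -0.0]
contact_force: [0.8, 0.3, -0.4]
opening: 0.313
finger_force: 20.0
```

```bash
python3 -c "
from h import *
go(.518,.26,.121,23.7,180)"
```

```text
t 8.7 pos [0.518  0.26   0.1279] yaw 22.9 zax [ 0.001  0.001 -1.   ] open 0.313 q7 -1.72 F [ 0.8  0.3 -0.4]
shift in tool now [0.     0.     0.0069] turn z -0.8
```

{"name": "play_rows", "arguments": {
  "translation": [
    [0,0,0.003],
    [0,0,0.003],
    [0,0,0.0012],
    [0,0,0],
    [0,0,0],
    [0,0,0],
    [0,0,0],
    [0,0,0],
    [0,0,0],
    [0,0,0],
    [0,0,-0.01],
    [0,0,-0.03],
    [0,0,-0.03],
    [0,0,-0.03],
    [0,0,0]
  ],
  "delta_rot": [
    [0,0,0],
    [0,0,0],
    [0,0,0],
    [0,0,0],
    [0,0,0],
    [0,0,0],
    [0,0,0],
    [0,0,0],
    [0,0,0],
    [0,0,0],
    [0,0,0],
    [0,0,0],
    [0,0,0],
    [0,0,0],
    [0,0,0]
  ],
  "grip": [-1,-1,-1,-1,1,1,1,1,1,1,1,1,1,1,1]
}}

```text
clock: 10.58
tool_pos: [0.5188, 0.2605, 0.2227]
eef_rot: [0.98, 0.198, 0.003, -0.001]
contact_force: [0.4, 0.6, 0.6]
opening: 1.001
finger_force: 0.0
```

```bash
python3 -c "
from h import *
go(.5735,-.2565,.21,22.9,180)"
```

```text
t 10.575 pos [0.5188 0.2605 0.2227] yaw 22.9 zax [ 0.005  0.003 -1.   ] open 1.001 q7 -1.72 F [0.4 0.6 0.6]
shift in tool now [-0.1508  0.4976  0.0116] turn z -0.0
```

{"name": "play_rows", "arguments": {
  "translation": [
    [-0.0116,0.0383,0.001],
    [-0.0116,0.0383,0.001],
    [-0.0116,0.0383,0.001],
    [-0.0116,0.0383,0.001],
    [-0.0116,0.0383,0.001],
    [-0.0116,0.0383,0.001],
    [-0.0116,0.0383,0.001],
    [-0.0116,0.0383,0.001],
    [-0.0116,0.0383,0.001],
    [-0.0116,0.0383,0.001],
    [-0.0116,0.0383,0.001],
    [-0.0116,0.0383,0.001],
    [-0.0116,0.0383,0],
    [0,0,0],
    [0,0,0]
  ],
  "delta_rot": [
    [0,0,0],
    [0,0,0],
    [0,0,0],
    [0,0,0],
    [0,0,0],
    [0,0,0],
    [0,0,0],
    [0,0,0],
    [0,0,0],
    [0,0,0],
    [0,0,0],
    [0,0,0],
    [0,0,0],
    [0,0,0],
    [0,0,0]
  ],
  "grip": [1,1,1,1,1,1,1,1,1,1,1,1,1,1,1]
}}

```text
clock: 12.45
tool_pos: [0.572, -0.2563, 0.2072]
eef_rot: [0.98, 0.199, -0.0, -0.001]
contact_force: [0.5, 0.3, -0.3]
opening: 0.998
finger_force: 0.0
```

```bash
python3 -c "
from h import *
go(.5735,-.2565,.12,22.9,180)
est('stamp_oblong',(.518,.26)); est('tin_round',(.621,.0795))"
```

```text
t 12.45 pos [ 0.572  -0.2563  0.2072] yaw 22.94 zax [-0.001  0.002 -1.   ] open 0.998 q7 -0.95 F [ 0.5  0.3 -0.3]
shift in tool now [0.0014 0.0009 0.0872] turn z 0.04
stamp_oblong both [0.518 0.26 ] yaw 0.0 cost 0.0
tin_round top [0.6225 0.0788] yaw 4.6 cost 0.046
tin_round scene [0.6197 0.0805] yaw 10.9 cost 0.037
tin_round both [0.621  0.0795] yaw -0.0 cost 0.113
```

{"name": "play_rows", "arguments": {
  "translation": [
    [0.0014,0.001,0.02],
    [0,0,0.025],
    [0,0,0.022],
    [0,0,0.015],
    [0,0,0.005],
    [0,0,0],
    [0,0,0],
    [0,0,0],
    [0,0,0],
    [0,0,0],
    [0,0,0],
    [0,0,0],
    [0,0,0],
    [0,0,0],
    [0,0,-0.01],
    [0,0,-0.02],
    [0,0,-0.03],
    [0,0,-0.025],
    [0,0,-0.015],
    [0,0,0]
  ],
  "delta_rot": [
    [0,0,0],
    [0,0,0],
    [0,0,0],
    [0,0,0],
    [0,0,0],
    [0,0,0],
    [0,0,0],
    [0,0,0],
    [0,0,0],
    [0,0,0],
    [0,0,0],
    [0,0,0],
    [0,0,0],
    [0,0,0],
    [0,0,0],
    [0,0,0],
    [0,0,0],
    [0,0,0],
    [0,0,0],
    [0,0,0]
  ],
  "grip": [1,1,1,1,1,1,-1,-1,-1,-1,-1,-1,-1,-1,-1,-1,-1,-1,-1,-1]
}}

```text
clock: 15.15
tool_pos: [0.5747, -0.2581, 0.2227]
eef_rot: [0.98, 0.199, 0.001, 0.001]
contact_force: [0.9, -0.5, -1.8]
opening: 0.312
finger_force: 20.0
```

```bash
python3 -c "
from h import *
for n in CAL: r.snapshot(n)
go(.6212,.0797,.122,22.9,180)
est('stamp_oblong',(.518,.26))"
```

```text
t 15.25 pos [ 0.5736 -0.2577  0.2206] yaw 22.91 zax [-0.001  0.    -1.   ] open 0.31 q7 -0.95 F [-0.   0.3 -1.4]
shift in tool now [ 0.1752 -0.2922  0.0987] turn z 0.01
stamp_oblong top [0.5185 0.2595] yaw 25.8 cost 0.08
stamp_oblong both [0.5185 0.2595] yaw 25.8 cost 0.08
```

{"name": "play_rows", "arguments": {
  "translation": [
    [0.0175,-0.0292,0],
    [0.0175,-0.0292,0],
    [0.0175,-0.0292,0],
    [0.0175,-0.0292,0],
    [0.0175,-0.0292,0],
    [0.0175,-0.0292,0],
    [0.0175,-0.0292,0],
    [0.0175,-0.0292,0],
    [0.0175,-0.0292,0],
    [0.0175,-0.0292,0],
    [0,0,0],
    [0,0,0.025],
    [0,0,0.025],
    [0,0,0.025],
    [0,0,0.01],
    [0,0,0.005],
    [0,0,0],
    [0,0,0]
  ],
  "delta_rot": [
    [0,0,0],
    [0,0,0],
    [0,0,0],
    [0,0,0],
    [0,0,0],
    [0,0,0],
    [0,0,0],
    [0,0,0],
    [0,0,0],
    [0,0,0],
    [0,0,0],
    [0,0,0],
    [0,0,0],
    [0,0,0],
    [0,0,0],
    [0,0,0],
    [0,0,0],
    [0,0,0]
  ],
  "grip": [-1,-1,-1,-1,-1,-1,-1,-1,-1,-1,-1,-1,-1,-1,-1,-1,-1,-1]
}}

```text
clock: 17.6
tool_pos: [0.6221, 0.0793, 0.1319]
eef_rot: [0.98, 0.199, 0.001, 0.0]
contact_force: [-0.2, 0.7, -0.7]
opening: 0.312
finger_force: 20.0
```

```bash
python3 -c "
from h import *
go(.6212,.0797,.121,22.9,180)"
```

```text
t 17.6 pos [0.6221 0.0793 0.1319] yaw 22.9 zax [ 0.002  0.    -1.   ] open 0.312 q7 -1.45 F [-0.2  0.7 -0.7]
shift in tool now [-0.0007 -0.0008  0.0109] turn z 0.0
```

{"name": "play_rows", "arguments": {
  "translation": [
    [-0.0005,-0.0005,0.004],
    [0,0,0.003],
    [0,0,0.0025],
    [0,0,0],
    [0,0,0],
    [0,0,0],
    [0,0,0],
    [0,0,0],
    [0,0,0],
    [0,0,0],
    [0,0,-0.01],
    [0,0,-0.03],
    [0,0,-0.03],
    [0,0,-0.03],
    [0,0,0]
  ],
  "delta_rot": [
    [0,0,0],
    [0,0,0],
    [0,0,0],
    [0,0,0],
    [0,0,0],
    [0,0,0],
    [0,0,0],
    [0,0,0],
    [0,0,0],
    [0,0,0],
    [0,0,0],
    [0,0,0],
    [0,0,0],
    [0,0,0],
    [0,0,0]
  ],
  "grip": [-1,-1,-1,-1,1,1,1,1,1,1,1,1,1,1,1]
}}

```text
clock: 19.48
tool_pos: [0.6225, 0.0797, 0.2245]
eef_rot: [0.98, 0.198, 0.003, 0.0]
contact_force: [0.6, 0.4, -0.4]
opening: 1.001
finger_force: 0.0
```

```bash
python3 -c "
from h import *
go(.453,-.0728,.21,22.9,180)"
```

```text
t 19.475 pos [0.6225 0.0797 0.2245] yaw 22.9 zax [ 0.006  0.001 -1.   ] open 1.001 q7 -1.44 F [ 0.6  0.4 -0.4]
shift in tool now [-0.2156  0.0746  0.0134] turn z -0.0
```

{"name": "play_rows", "arguments": {
  "translation": [
    [-0.027,0.0093,0.0015],
    [-0.027,0.0093,0.0015],
    [-0.027,0.0093,0.0015],
    [-0.027,0.0093,0.0015],
    [-0.027,0.0093,0.0015],
    [-0.027,0.0093,0.0015],
    [-0.027,0.0093,0.0015],
    [-0.027,0.0093,0.0015],
    [0,0,0],
    [0,0,0]
  ],
  "delta_rot": [
    [0,0,0],
    [0,0,0],
    [0,0,0],
    [0,0,0],
    [0,0,0],
    [0,0,0],
    [0,0,0],
    [0,0,0],
    [0,0,0],
    [0,0,0]
  ],
  "grip": [1,1,1,1,1,1,1,1,1,1]
}}

```text
clock: 20.72
tool_pos: [0.4519, -0.0723, 0.2094]
eef_rot: [0.98, 0.199, 0.001, -0.0]
contact_force: [0.5, 0.8, 0.3]
opening: 1.002
finger_force: 0.0
```

```bash
python3 -c "
from h import *
go(.453,-.0728,.12,22.9,180)
for n in CAL: r.snapshot(n)
est('stamp_round',(.621,.08))"
```

```text
t 20.725 pos [ 0.4519 -0.0723  0.2094] yaw 22.95 zax [ 0.001  0.001 -1.   ] open 1.002 q7 -1.27 F [0.5 0.8 0.3]
shift in tool now [0.0008 0.0009 0.0894] turn z 0.05
stamp_round top [0.6199 0.0792] yaw 4.2 cost 0.256
stamp_round scene [0.6212 0.08  ] yaw 10.3 cost 0.167
stamp_round both [0.6199 0.0798] yaw 12.4 cost 0.428
```

Round is placed. Now I grip the square stamp.

{"name": "play_rows", "arguments": {
  "translation": [
    [0.001,0.001,0.02],
    [0,0,0.025],
    [0,0,0.024],
    [0,0,0.015],
    [0,0,0.005],
    [0,0,0],
    [0,0,0],
    [0,0,0],
    [0,0,0],
    [0,0,0],
    [0,0,0],
    [0,0,0],
    [0,0,0],
    [0,0,0],
    [0,0,-0.01],
    [0,0,-0.02],
    [0,0,-0.03],
    [0,0,-0.025],
    [0,0,-0.015],
    [0,0,0]
  ],
  "delta_rot": [
    [0,0,0],
    [0,0,0],
    [0,0,0],
    [0,0,0],
    [0,0,0],
    [0,0,0],
    [0,0,0],
    [0,0,0],
    [0,0,0],
    [0,0,0],
    [0,0,0],
    [0,0,0],
    [0,0,0],
    [0,0,0],
    [0,0,0],
    [0,0,0],
    [0,0,0],
    [0,0,0],
    [0,0,0],
    [0,0,0]
  ],
  "grip": [1,1,1,1,1,1,-1,-1,-1,-1,-1,-1,-1,-1,-1,-1,-1,-1,-1,-1]
}}

```text
clock: 23.42
tool_pos: [0.4526, -0.0738, 0.2218]
eef_rot: [0.98, 0.198, 0.001, 0.0]
contact_force: [-0.5, 0.8, -1.7]
opening: 0.309
finger_force: 20.0
```

```bash
python3 -c "
from h import *
go(.572,-.257,.22,22.9,180)"
```

```text
t 23.425 pos [ 0.4526 -0.0738  0.2218] yaw 22.89 zax [ 0.003 -0.    -1.   ] open 0.309 q7 -1.27 F [-0.5  0.8 -1.7]
shift in tool now [0.0387 0.2152 0.0022] turn z -0.01
```

{"name": "play_rows", "arguments": {
  "translation": [
    [0.0048,0.0269,0],
    [0.0048,0.0269,0],
    [0.0048,0.0269,0],
    [0.0048,0.0269,0],
    [0.0048,0.0269,0],
    [0.0048,0.0269,0],
    [0.0048,0.0269,0],
    [0.0048,0.0269,0],
    [0,0,0],
    [0,0,0],
    [0,0,0],
    [0,0,0],
    [0,0,0],
    [0,0,0],
    [0,0,0.03],
    [0,0,0.02],
    [0,0,0.01],
    [0,0,0],
    [0,0,0]
  ],
  "delta_rot": [
    [0,0,0],
    [0,0,0],
    [0,0,0],
    [0,0,0],
    [0,0,0],
    [0,0,0],
    [0,0,0],
    [0,0,0],
    [0,0,-5.7],
    [0,0,-5.7],
    [0,0,-5.7],
    [0,0,-5.7],
    [0,0,-5.7],
    [0,0,0],
    [0,0,0],
    [0,0,0],
    [0,0,0],
    [0,0,0],
    [0,0,0]
  ],
  "grip": [-1,-1,-1,-1,-1,-1,-1,-1,-1,-1,-1,-1,-1,-1,-1,-1,-1,-1,-1]
}}

```text
clock: 25.8
tool_pos: [0.5719, -0.257, 0.1612]
eef_rot: [0.901, 0.434, 0.001, 0.001]
contact_force: [0.0, 0.4, -1.9]
opening: 0.308
finger_force: 20.0
```

```bash
python3 -c "
from h import *
go(.572,-.257,.121,51.4,180)
im={n:r.snapshot(n) for n in CAL}
cv2.imwrite('pics/sq.png',cv2.resize(im['scene'][200:310,120:240],None,fx=5,fy=5,interpolation=2))"
```

```text
t 25.8 pos [ 0.5719 -0.257   0.1612] yaw 51.38 zax [ 0.001 -0.    -1.   ] open 0.308 q7 -0.64 F [ 0.   0.4 -1.9]
shift in tool now [0.     0.     0.0402] turn z -0.02
```

View pics/sq.png

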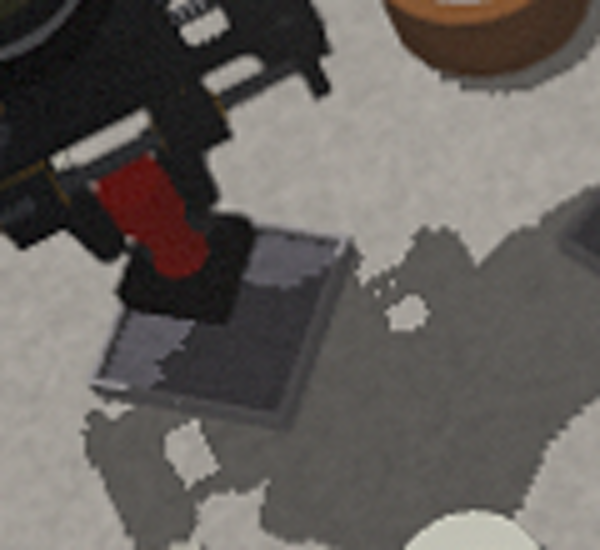

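The base's front edge, crop (120,300) to (228,323), runs parallel to the tin's edge, (95,385) to (285,425). I lower it and let go.

{"name": "play_rows", "arguments": {
  "translation": [
    [0,0,0.015],
    [0,0,0.012],
    [0,0,0.007],
    [0,0,0.0035],
    [0,0,0.0025],
    [0,0,0],
    [0,0,0],
    [0,0,0],
    [0,0,0],
    [0,0,0],
    [0,0,0],
    [0,0,0],
    [0,0,-0.01],
    [0,0,-0.03],
    [0,0,-0.03],
    [0,0,-0.03],
    [0,0,0]
  ],
  "delta_rot": [
    [0,0,0],
    [0,0,0],
    [0,0,0],
    [0,0,0],
    [0,0,0],
    [0,0,0],
    [0,0,0],
    [0,0,0],
    [0,0,0],
    [0,0,0],
    [0,0,0],
    [0,0,0],
    [0,0,0],
    [0,0,0],
    [0,0,0],
    [0,0,0],
    [0,0,0]
  ],
  "grip": [-1,-1,-1,-1,-1,-1,1,1,1,1,1,1,1,1,1,1,1]
}}

```text
clock: 28.02
tool_pos: [0.5728, -0.2573, 0.2236]
eef_rot: [0.901, 0.434, 0.002, 0.002]
contact_force: [0.6, 0.1, -0.6]
opening: 0.996
finger_force: 0.0
```

```bash
python3 -c "
from h import *
go(.5185,.2597,.21,51.4,180)"
```

```text
t 28.025 pos [ 0.5728 -0.2573  0.2236] yaw 51.4 zax [ 0.006 -0.002 -1.   ] open 0.996 q7 -0.61 F [ 0.6  0.1 -0.6]
shift in tool now [ 0.3701 -0.3651  0.0122] turn z -0.0
```

{"name": "play_rows", "arguments": {
  "translation": [
    [0.0264,-0.0261,0.001],
    [0.0264,-0.0261,0.001],
    [0.0264,-0.0261,0.001],
    [0.0264,-0.0261,0.001],
    [0.0264,-0.0261,0.001],
    [0.0264,-0.0261,0.001],
    [0.0264,-0.0261,0.001],
    [0.0264,-0.0261,0.001],
    [0.0264,-0.0261,0.001],
    [0.0264,-0.0261,0.001],
    [0.0264,-0.0261,0.001],
    [0.0264,-0.0261,0.001],
    [0.0264,-0.0261,0],
    [0.0264,-0.0261,0],
    [0,0,0],
    [0,0,0]
  ],
  "delta_rot": [
    [0,0,0],
    [0,0,0],
    [0,0,0],
    [0,0,0],
    [0,0,0],
    [0,0,0],
    [0,0,0],
    [0,0,0],
    [0,0,0],
    [0,0,0],
    [0,0,0],
    [0,0,0],
    [0,0,0],
    [0,0,0],
    [0,0,0],
    [0,0,0]
  ],
  "grip": [1,1,1,1,1,1,1,1,1,1,1,1,1,1,1,1]
}}

```text
clock: 30.02
tool_pos: [0.5161, 0.2585, 0.2079]
eef_rot: [0.901, 0.433, -0.001, 0.001]
contact_force: [-0.5, -0.2, -0.6]
opening: 0.998
finger_force: 0.0
```

```bash
python3 -c "
from h import *
go(.5185,.2597,.12,51.4,180)
im={n:r.snapshot(n) for n in CAL}
est('stamp_square',(.572,-.257));est('stamp_oblong',(.5185,.26))
t=cv2.resize(im['top'][150:220,400:490],None,fx=4,fy=4,interpolation=2)
u=cv2.resize(im['scene'][260:350,350:450],None,fx=4,fy=4,interpolation=2)
v=np.zeros((360,760,3),np.uint8); v[:280,:360]=t; v[:360,360:]=u; cv2.imwrite('pics/chk.png',v)"
```

```text
t 30.025 pos [0.5161 0.2585 0.2079] yaw 51.37 zax [-0.001 -0.002 -1.   ] open 0.998 q7 -1.42 F [-0.5 -0.2 -0.6]
shift in tool now [0.0026 0.0011 0.0879] turn z -0.03
stamp_square top [ 0.5714 -0.2558] yaw 103.9 cost 0.23
stamp_square scene [ 0.5712 -0.2555] yaw 188.3 cost 0.173
stamp_square both [ 0.5702 -0.256 ] yaw 102.8 cost 0.405
stamp_oblong scene [0.5186 0.2659] yaw -3.4 cost 0.517
stamp_oblong both [0.5186 0.2659] yaw -3.4 cost 0.517
```

View pics/chk.png

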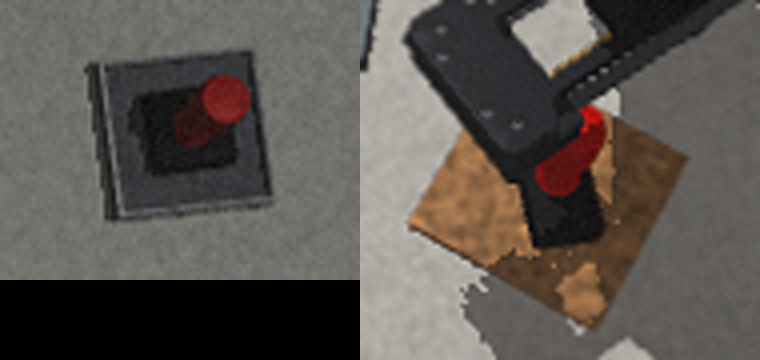

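The square stamp is centred and aligned in its tin: base edge (150,175) to (238,165), tin edge (110,215) to (272,200). I pick up the oblong stamp.

{"name": "play_rows", "arguments": {
  "translation": [
    [0.002,0.001,0.02],
    [0,0,0.025],
    [0,0,0.023],
    [0,0,0.015],
    [0,0,0.005],
    [0,0,0],
    [0,0,0],
    [0,0,0],
    [0,0,0],
    [0,0,0],
    [0,0,0],
    [0,0,0],
    [0,0,0],
    [0,0,0],
    [0,0,-0.01],
    [0,0,-0.02],
    [0,0,-0.03],
    [0,0,-0.025],
    [0,0,-0.015],
    [0,0,0]
  ],
  "delta_rot": [
    [0,0,0],
    [0,0,0],
    [0,0,0],
    [0,0,0],
    [0,0,0],
    [0,0,0],
    [0,0,0],
    [0,0,0],
    [0,0,0],
    [0,0,0],
    [0,0,0],
    [0,0,0],
    [0,0,0],
    [0,0,0],
    [0,0,0],
    [0,0,0],
    [0,0,0],
    [0,0,0],
    [0,0,0],
    [0,0,0]
  ],
  "grip": [1,1,1,1,1,1,-1,-1,-1,-1,-1,-1,-1,-1,-1,-1,-1,-1,-1,-1]
}}

```text
clock: 32.83
tool_pos: [0.5188, 0.261, 0.2215]
eef_rot: [0.901, 0.434, 0.001, -0.0]
contact_force: [0.0, 0.2, -0.7]
opening: 0.309
finger_force: 20.0
```

```bash
python3 -c "
from h import *
go(.452,-.0727,.22,51.4,180)"
```

```text
t 32.825 pos [0.5188 0.261  0.2215] yaw 51.4 zax [ 0.002  0.001 -1.   ] open 0.309 q7 -1.41 F [ 0.   0.2 -0.7]
shift in tool now [-0.3025  0.156   0.0011] turn z -0.0
```

{"name": "play_rows", "arguments": {
  "translation": [
    [-0.0302,0.0156,0],
    [-0.0302,0.0156,0],
    [-0.0302,0.0156,0],
    [-0.0302,0.0156,0],
    [-0.0302,0.0156,0],
    [-0.0302,0.0156,0],
    [-0.0302,0.0156,0],
    [-0.0302,0.0156,0],
    [-0.0302,0.0156,0],
    [-0.0302,0.0156,0],
    [0,0,0],
    [0,0,0],
    [0,0,0],
    [0,0,0],
    [0,0,0],
    [0,0,0],
    [0,0,0.03],
    [0,0,0.03],
    [0,0,0],
    [0,0,0]
  ],
  "delta_rot": [
    [0,0,0],
    [0,0,0],
    [0,0,0],
    [0,0,0],
    [0,0,0],
    [0,0,0],
    [0,0,0],
    [0,0,0],
    [0,0,0],
    [0,0,0],
    [0,0,7.3],
    [0,0,7.3],
    [0,0,7.3],
    [0,0,7.3],
    [0,0,7.3],
    [0,0,7.3],
    [0,0,0],
    [0,0,0],
    [0,0,0],
    [0,0,0]
  ],
  "grip": [-1,-1,-1,-1,-1,-1,-1,-1,-1,-1,-1,-1,-1,-1,-1,-1,-1,-1,-1,-1]
}}

```text
clock: 35.33
tool_pos: [0.4519, -0.0725, 0.1608]
eef_rot: [0.998, 0.066, -0.0, 0.0]
contact_force: [-0.6, -0.6, -0.9]
opening: 0.305
finger_force: 20.0
```

```bash
python3 -c "
from h import *
go(.452,-.0727,.1205,7.6,180)
im={n:r.snapshot(n) for n in CAL}
cv2.imwrite('pics/ob.png',cv2.resize(im['scene'][180:290,210:320],None,fx=5,fy=5,interpolation=2))"
```

```text
t 35.325 pos [ 0.4519 -0.0725  0.1608] yaw 7.61 zax [-0. -0. -1.] open 0.305 q7 -1.45 F [-0.6 -0.6 -0.9]
shift in tool now [0.0001 0.0002 0.0403] turn z 0.01
```

View pics/ob.png

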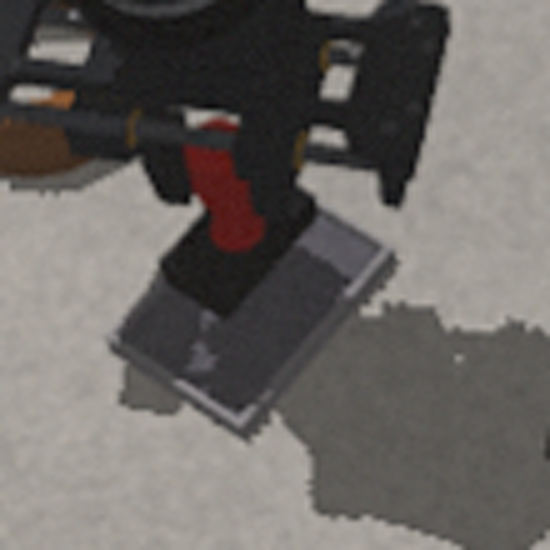

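The base's long edge, (225,318) to (318,210), runs parallel to the tin's long edge, (245,430) to (390,260), at about 49° each. I lower it and let go, then back away.

{"name": "play_rows", "arguments": {
  "translation": [
    [0,0,0.015],
    [0,0,0.012],
    [0,0,0.007],
    [0,0,0.0035],
    [0,0,0.0025],
    [0,0,0],
    [0,0,0],
    [0,0,0],
    [0,0,0],
    [0,0,0],
    [0,0,0],
    [0,0,0],
    [0,0,-0.01],
    [0,0,-0.03],
    [0,0,-0.03],
    [0,0,-0.05],
    [0,0,-0.05]
  ],
  "delta_rot": [
    [0,0,0],
    [0,0,0],
    [0,0,0],
    [0,0,0],
    [0,0,0],
    [0,0,0],
    [0,0,0],
    [0,0,0],
    [0,0,0],
    [0,0,0],
    [0,0,0],
    [0,0,0],
    [0,0,0],
    [0,0,0],
    [0,0,0],
    [0,0,0],
    [0,0,0]
  ],
  "grip": [-1,-1,-1,-1,-1,-1,1,1,1,1,1,1,1,1,1,1,1]
}}

```text
clock: 37.55
tool_pos: [0.4514, -0.0725, 0.2926]
eef_rot: [0.998, 0.066, -0.0, 0.0]
contact_force: [0.6, 0.1, -0.2]
opening: 1.001
finger_force: 0.0
```

{"name": "play_rows", "arguments": {
  "translation": [
    [0,-0.04,0],
    [0,-0.04,0],
    [0,-0.04,0],
    [0,-0.04,0],
    [0,-0.04,0],
    [0,-0.04,0],
    [0,-0.04,0],
    [0,-0.04,0],
    [0,0,0],
    [0,0,0]
  ],
  "delta_rot": [
    [0,0,0],
    [0,0,0],
    [0,0,0],
    [0,0,0],
    [0,0,0],
    [0,0,0],
    [0,0,0],
    [0,0,0],
    [0,0,0],
    [0,0,0]
  ],
  "grip": [1,1,1,1,1,1,1,1,1,1]
}}

```text
clock: 38.8
tool_pos: [0.4093, 0.2439, 0.2908]
eef_rot: [0.998, 0.066, -0.0, 0.0]
contact_force: [0.2, -0.3, 0.1]
opening: 1.002
finger_force: 0.0
```

```bash
python3 -c "
from h import *
state(); im={n:r.snapshot(n) for n in CAL}
est('stamp_oblong',(.452,-.0727)); est('stamp_square',(.572,-.257)); est('stamp_round',(.621,.08))
cv2.imwrite('pics/end.png',cv2.resize(im['top'][120:300,260:490],None,fx=3.3,fy=3.3,interpolation=2))"
```

```text
t 38.8 pos [0.4093 0.2439 0.2908] yaw 7.59 zax [-0.    -0.001 -1.   ] open 1.002 q7 -2.06 F [ 0.2 -0.3  0.1]
stamp_oblong top [ 0.4523 -0.0734] yaw 160.9 cost 0.156
stamp_oblong scene [ 0.4493 -0.0731] yaw -11.0 cost 0.177
stamp_oblong both [ 0.4516 -0.0728] yaw -17.7 cost 0.358
stamp_square top [ 0.572  -0.2574] yaw 101.6 cost 0.155
stamp_square scene [ 0.5709 -0.2543] yaw 190.7 cost 0.096
stamp_square both [ 0.5708 -0.2553] yaw 103.4 cost 0.272
stamp_round top [0.6229 0.0798] yaw -2.1 cost 0.111
stamp_round scene [0.6207 0.082 ] yaw 5.9 cost 0.127
stamp_round both [0.6212 0.081 ] yaw 4.1 cost 0.265
```

View pics/end.png

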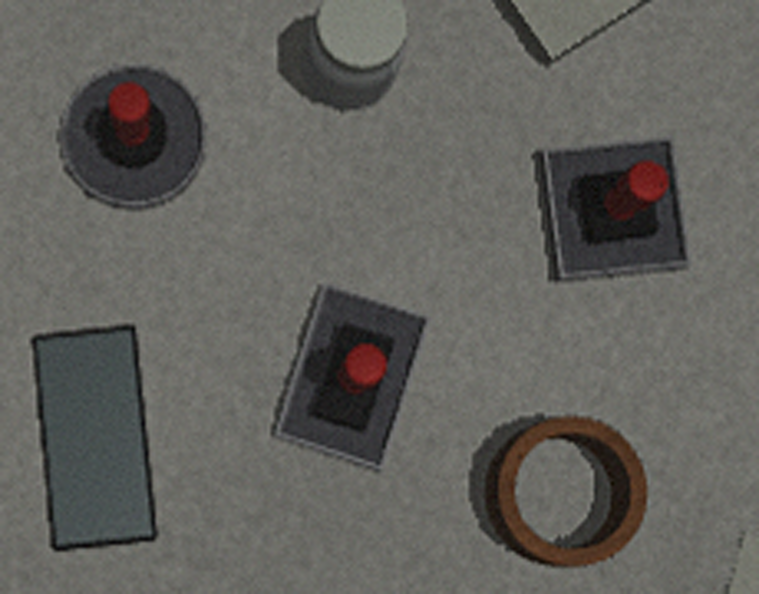

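All three stand in their own tins. The silhouette fit of the square's turn scatters (96 to 104°), so I check it once more against overlays.

```bash
python3 -c "
from h import *
v=np.zeros((560,800,3),np.uint8)
for i,(n,c) in enumerate((('top',(445,185)),('scene',(163,263)))):
    A=np.mean([r.snapshot(n).astype(float) for _ in range(8)],0)
    h=24;a=A[c[1]-h:c[1]+h,c[0]-h:c[0]+h]; a=np.clip(a*1.8,0,255).astype(np.uint8); k=8
    a=cv2.resize(a,None,fx=k,fy=k,interpolation=cv2.INTER_CUBIC)
    for yaw,col in((6.4,(0,255,0)),(12.4,(255,0,255))):
        th=np.radians(yaw); Rm=np.array([[np.cos(th),np.sin(th)],[-np.sin(th),np.cos(th)]])
        q=np.c_[rect(.046,.046)@Rm+[.5715,-.2565],np.full(4,.026)]
        u=(proj(n,q)-np.array(c)+h+.5)*k; cv2.polylines(a,[u.astype(np.int32)],True,col,1)
    v[:384,i*400:i*400+384]=a
cv2.imwrite('pics/sq2.png',v[:390])"
```

```text
(no output)
```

View pics/sq2.png

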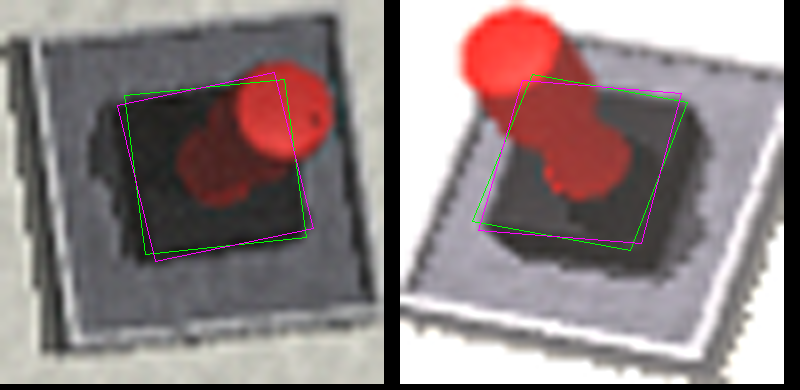

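The base's edge, left panel (145,262) to (305,238), matches the tin's edge, (75,340) to (375,302), to about 1–2°, and the base is centred. I hand in.

```bash
python3 -c "
from plant import r
print(r.finish_job())"
```

```text
the job is handed in; nothing more can be done
None
```

The job is handed in at about 40 s on the robot's clock: each stamp stands upright and centred in its own tin, the square and oblong lined up to within about 2° by eye, with the oblong parked on the small cork mat on the way.

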